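Slide the serving board out over the strainer and hold it

ROBOT

A 6-joint arm with a two-finger parallel gripper is mounted at the origin on the work surface. World frame = base frame: x ahead of the robot, y to its left, z up, the work surface at z = 0. Lengths are in mm, angles in degrees, forces in N, time in s.
With the tool pointing down it reaches from about 350 to 850 mm from the base axis. Payload 8.1 kg.
Tool frame: the origin (TCP) lies on the centre line of the jaws, within the pads' length; the fingertips stand 8 mm ahead of it and the grasp point (between the pads) lies 11 mm behind it; x points along the fingers, z is the direction in which the jaws open and shut, and the axes are right-handed (so a half turn about x gives the same grasp; the last joint's range is limited). The gripper opens to 85 mm and grips with 20 to 120 N. Pads are 22 mm wide; open, the fingers measure 114 mm over their backs; the gripper's body (76 mm by 85 mm) begins 54 mm behind the grasp point. The pads swing forward as they close: fully open they stand 13 mm farther back than shut.
Start: joints at [-72.617, 7.471, 85.268, -0, 87.261, -4.893], TCP at [227.467, -555.215, 239.292] pointing down, gripper open.
Joint ranges: [-169.43, 169.43], [-51.17, 129.36], [1.28, 143.12], [-76.62, 256.62], [0, 156.53], [-152.29, 152.29]. Speed limits (degrees/s): [136.94, 136.94, 159.86, 180, 180, 180].

INTERFACE

Orientations are given as [roll, pitch, yaw] about the fixed x, y, z axes, in that order (R = Rz(yaw) Ry(pitch) Rx(roll)).
In Python, from bench import r, vision, order gives the robot as it stands. The module is installed in compiled form; this text tells all that it offers.
- The arm moves only by the shell command python3 -m jog 'ROWS' [FORCE]. ROWS is JSON, a list of rows, each a list of 3 entries, a list of its own where there are three numbers: the shift along the world's x, y, z in m, then the turn, a rotation vector about the world's x, y, z in rad, then the opening, from -1 (shut) to 1 (fully open). A call has 1 to 5 rows; each row is the pose to reach, as a shift and turn from the pose commanded when the call began; what a row does not reach only later rows make up. A row lasts 1/12 s, in which the tool goes at most 41.7 mm and 7.16 degrees, less where a joint would pass 70% of its speed; a pose out of reach is approached as far as the arm can. A call with a gripper value outside its range is refused whole. The fingers move at their own pace and stop on an object; FORCE is the grip in N (left out, the last holds). Time passes only in rows, so rows that repeat a pose let the fingers close. It gives the time, the measured TCP pose, the force and the opening at its end, in the units of the state.
- r.sense(): the state, without advancing time (a new reading comes with each control period).
- vision.snapshot(name): name is "scene" or "side" or "wrist"; returns the picture (400x640x3 uint8, red, green, blue); there is no depth.
- vision.camera_model(name): a dict with "fov_y" (degrees; the focal length in pixels is half the picture's height over the tangent of half this angle, whatever the lens; pixels are square), "cx", "cy" (the principal point, pixels), "world_to_cam" (4x4, takes a point from world to camera coordinates). Camera axes: x right, y down, z forward; pixel columns grow to the right and rows downward; lengths in mm; the calibration is good to about 2 mm. The wrist camera is an equidistant fisheye: a pixel r from the principal point sees the ray r / f radians off the axis. A picture is of the moment at which its call begins: read the wrist's pose just before it. camera_model takes no time and is no camera call; for the wrist camera it gives the pose at the moment of the call.
- order.hand_in(): hands the job in, once; it reports no verdict.
The state is a dict: "time": time; "joint_pos": joint angles; "qd": joint speeds; "joint_efforts": joint torques, N m; "tool_pos": TCP position; "tcp_rot": TCP orientation; "ft_force": force on the tool from outside, world axes, zero at the start; "wrist_torque": the same for the moment, N m; "finger_gap": finger opening in mm.
Only numpy, scipy, OpenCV 4.12 (cv2) and the standard library are available. Lean on these libraries where they do the work, as an engineer would, in place of code of your own. Each camera call takes 0.05 s, during which the arm holds its last target.

TASK

The strainer stands beyond one end of the riser: slide the bamboo board straight along the ridged mat, flat and never lifted off, out over the strainer, until the line of the same colour as the overhanging end's band lies along the riser's edge on that side. That is past its balance point, so the board would tip if let go: finish with the gripper still holding it there, level and at rest. Leave the strainer, the jar and the squeeze bottle undisturbed.

Things in the scene. Friction and masses are not known exactly. Their poses are not given: they have to be found in the camera images.
- riser: Fixed low shelf of dark wood on four steel legs, topped by a pale blue silicone mat with ridges; 170 mm (its x) by 240 mm (its y), ridge tops 90 mm above the counter. Origin: centre of its footprint, on the counter. Its y axis is the long way, along which the board slides; the mat ridges run along y.
- left_edge (a point): Middle of the riser's +y top edge, at ridge-top height: riser point (0, 120, 90) mm. Axes as the riser's. The red line belongs here when the strainer is on the riser's +y side.
- right_edge (a point): Middle of the riser's -y top edge, at ridge-top height: riser point (0, -120, 90) mm. Axes as the riser's. The blue line belongs here when the strainer is on the riser's -y side.
- board: Loose bamboo board lying flat on the mat, 140 mm (its x) by 360 mm (its y) by 16 mm thick, about 0.5 to 0.8 kg, balancing at its middle. Origin: centre of its underside; z up. Its +y end has a red band, its -y end a dark blue band. Two 6 mm wide lines cross it, 30 mm either side of the middle: the red one is nearer the blue end, the blue one nearer the red end, so each line lies 210 mm from the end of its own colour. Near each end stands an upright wooden grip.
- red_line (a point): Middle of the red line, on the underside of the board: board point (0, -30, 0) mm, 210 mm from the red end. Axes as the board's.
- blue_line (a point): Middle of the blue line, on the underside of the board: board point (0, 30, 0) mm, 210 mm from the blue end. Axes as the board's.
- red_grip (a point): Grip at the red end: an upright wooden bar 70 mm long across the board (board x), 14 mm thick (board y), its top 34 mm above the board's upper face. The point lies inside the bar at board (0, 145, 38) mm: 22 mm above the board's upper face, 12 mm below the bar's top. Take it from above with the fingers closing along board y.
- blue_grip (a point): Grip at the blue end: the same bar, point at board (0, -145, 38) mm.
- strainer: Stainless mesh strainer, a bowl 136 mm across and 64 mm high with a 65 mm flat handle at its rim along its -x. Loose; stands on the counter beyond the +y or the -y end of the riser, low enough for the board to pass above. Origin: centre of its foot.
- jar: Squat white ceramic jar with a wooden lid, 90 mm across, 75 mm high, loose, on the counter beyond the other end of the riser, lower than the board. Origin: centre of its underside.
- bottle: Yellow plastic squeeze bottle on a round wooden stand, 84 mm across, 150 mm high, loose, on the counter beyond the riser. Origin: centre of its underside.

How it is judged:
By the outcome, as a careful person would: the job done as asked, in the order asked, and still so for the second after the job is handed in, while the arm keeps its last pose, push and grip.
It also fails if it takes over 32 s, if anything falls off the work surface, if the arm or the gripper's body presses on something with over 40 N, if the wrist force passes 120 N, or if a joint passes its speed limit or range.

## Working session

There is one attempt and no reset: what is moved stays moved. The work goes in short steps, Python scripts to look and compute and a shell command to move; the robot and the scene stay as the last step left them, time stands still between calls to the robot, and variables do not carry over. Pictures are saved under pics/ and viewed, and the job is handed in when it is done.

```bash
mkdir -p pics
python3 - <<'E'
from bench import r,vision
import cv2
s=r.sense();print(s)
for n in("scene","side","wrist"):
    m=vision.camera_model(n);print(n,m)
    cv2.imwrite(f"pics/{n}0.png",vision.snapshot(n)[:,:,::-1])
E
```

```text
{'time': 0.0, 'joint_pos': array([-7.26148528e+01,  7.51583479e+00,  8.53296871e+01,  9.35279797e-04,
        8.72613326e+01, -4.89177727e+00]), 'qd': array([ 0.04567984,  0.13876497, -0.08631809, -0.09028928, -0.01246144,
        0.01236572]), 'joint_efforts': array([ 3.02844137e-04, -5.69397175e+01, -5.00549412e+01, -1.31582674e-04,
        1.48555543e-02, -4.87123089e-05]), 'tool_pos': array([ 227.32773413, -554.68789164,  238.23293269]), 'tcp_rot': array([174.60735339,  89.89314134, 106.88423233]), 'ft_force': array([ 0.73271463, -0.27775024, -0.77409839]), 'wrist_torque': array([0.0422978 , 0.03389543, 0.01197723]), 'finger_gap': 85.25743710549897}
scene {'fov_y': 48.325092883715385, 'cx': 315.1021575722913, 'cy': 200.387004736789, 'world_to_cam': array([[ 1.88166211e-01,  9.82134943e-01,  2.10479015e-03,
        -1.60973585e+02],
       [ 7.08630696e-01, -1.34281343e-01, -6.92683952e-01,
        -3.81126233e+02],
       [-6.80026480e-01,  1.31831234e-01, -7.21238180e-01,
         1.57697068e+03],
       [ 0.00000000e+00,  0.00000000e+00,  0.00000000e+00,
         1.00000000e+00
[... 191 characters left out ...]
       [-2.27656905e-01,  4.71344722e-01, -8.52060143e-01,
         2.01580907e+02],
       [ 3.96292209e-01, -7.54443538e-01, -5.23227898e-01,
         7.02563556e+02],
       [ 0.00000000e+00,  0.00000000e+00,  0.00000000e+00,
         1.00000000e+00]])}
wrist {'fov_y': 65.70646984690485, 'cx': 318.9930969917828, 'cy': 198.50348977618484, 'world_to_cam': array([[ 3.79242525e-01, -9.25292804e-01, -2.88681173e-03,
        -5.98070626e+02],
       [-8.91176816e-01, -3.66095534e-01,  2.67914059e-01,
        -3.45454872e+01],
       [-2.48955800e-01, -9.90317445e-02, -9.63438490e-01,
         3.79552882e+02],
       [ 0.00000000e+00,  0.00000000e+00,  0.00000000e+00,
         1.00000000e+00]])}
```

View pics/scene0.png

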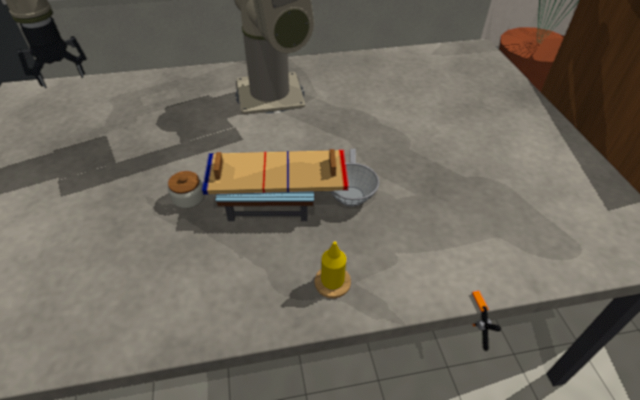

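View pics/side0.png

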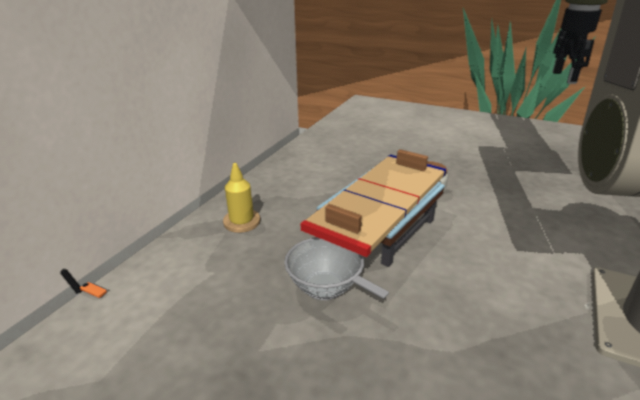

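View pics/wrist0.png

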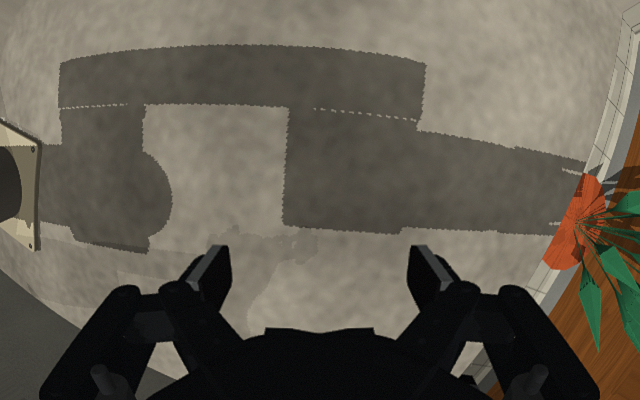

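The strainer is at the red (+y) end, so the red line goes to the left edge. Next, enlarged crops to measure from.

Run:
```python
import cv2
a=cv2.imread("pics/scene0.png")[135:230,160:390];cv2.imwrite("pics/sc_crop.png",cv2.resize(a,None,fx=3.4,fy=3.4,interpolation=cv2.INTER_CUBIC))
a=cv2.imread("pics/side0.png")[140:305,280:460];cv2.imwrite("pics/sd_crop.png",cv2.resize(a,None,fx=3.6,fy=3.6,interpolation=cv2.INTER_CUBIC))
```

```text
(no output)
```

View pics/sc_crop.png

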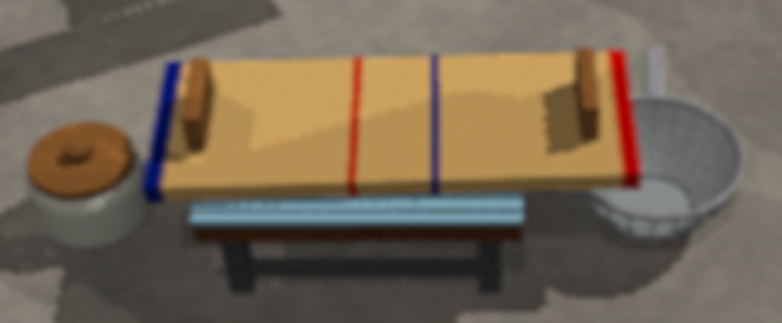

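View pics/sd_crop.png

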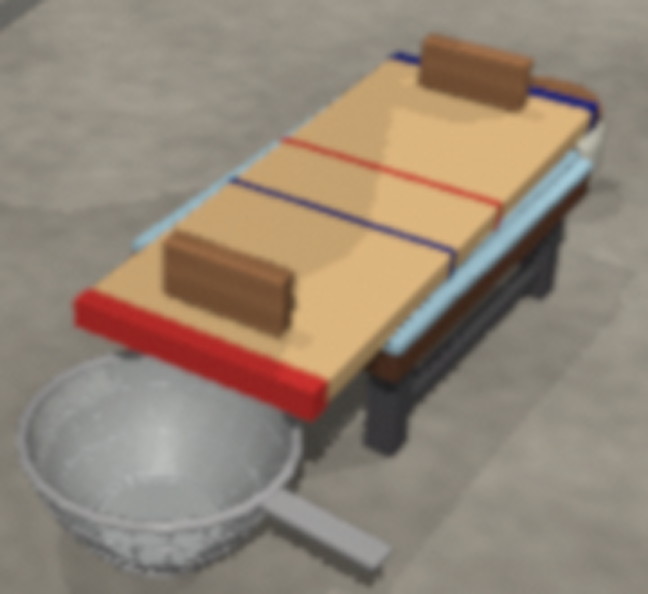

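```bash
cat > h.py <<'E'
import numpy as np
from bench import vision
def ray(n,u,v):
    m=vision.camera_model(n);f=200/np.tan(np.radians(m['fov_y']/2));T=m['world_to_cam']
    d=np.array([(u-m['cx'])/f,(v-m['cy'])/f,1]);R=T[:3,:3];return -R.T@T[:3,3],R.T@d
def pl(n,u,v,z):
    o,d=ray(n,u,v);return (o+d*(z-o[2])/d[2])
def proj(n,P):
    m=vision.camera_model(n);f=200/np.tan(np.radians(m['fov_y']/2));q=m['world_to_cam']@np.append(P,1)
    return np.array([m['cx']+f*q[0]/q[2],m['cy']+f*q[1]/q[2]])
E
python3 - <<'E'
from h import *
np.set_printoptions(precision=1,suppress=True)
sc=lambda u,v,z:pl('scene',160+u/3.4,135+v/3.4,z)[:2]
sd=lambda u,v,z:pl('side',280+u/3.6,140+v/3.6,z)[:2]
for n,a,b in[('blue -x',(167,64),(597,103)),('blue +x',(152,188),(395,53)),('red -x',(624,52),(325,385)),('red +x',(636,177),(82,293)),('redline -x',(357,57),(500,203)),('redline +x',(351,185),(285,140)),('blueline -x',(435,55),(453,250)),('blueline +x',(434,183),(232,180))]:
    print(n,sc(*a,106),sd(*b,106))
for n,a,z in[('gripB tops',(194,58),140),('',(208,60),140),('gripB +x',(188,122),140),('',(203,122),140),('gripR',(577,48),140),('',(590,50),140),('',(582,110),140),('',(596,108),140)]: print(n,sc(*a,z))
print('gripside',[sd(*p,140) for p in[(422,40),(432,35),(531,60),(524,70),(166,240),(176,232),(294,268),(287,278)]])
for z in(90,85):
  print('mat',z,sc(189,222,z),sc(524,222,z),sc(524,197,z),sc(190,205,z),'side',sd(392,350,z),sd(588,160,z),sd(135,245,z))
E
```

```text
blue -x [ 428.4 -204.6] [ 422.7 -204.3]
blue +x [ 565.3 -218.8] [ 559.8 -220.8]
red -x [480.5 149.1] [471.2 142.4]
red +x [618.9 125.1] [610.6 124. ]
redline -x [447.5 -58.1] [443.5 -57.5]
redline +x [588.8 -78.2] [579.5 -75. ]
blueline -x [456.5   2.4] [452.5   1.6]
blueline +x [597.8 -19.3] [588.6 -16.6]
gripB tops [ 467. -180.]
 [ 471.3 -169.8]
gripB +x [ 537.9 -186.9]
 [ 539.9 -176.4]
gripR [508.8 104.3]
 [512.9 113.4]
 [577.8  93.1]
 [577.6 103.5]
gripside [array([ 529.6, -175.4]), array([ 526.2, -185.3]), array([ 460.9, -175.6]), array([ 461.1, -160. ]), array([570.4, 108.2]), array([569.2,  99.2]), array([503.6, 104.4]), array([503.3, 114.1])]
mat 90 [ 588.4 -195.9] [633.1  40. ] [608.2  44.7] [ 571.2 -194.5] side [458.3  80.5] [ 415.5 -158.2] [618.8  47.9]
mat 85 [ 583.4 -196.5] [628.3  40.9] [603.4  45.6] [ 566.1 -195.1] side [460.2  73.7] [ 416.9 -167.6] [622.4  40.8]
```

```bash
cat > fit.py <<'E'
from h import *
from scipy.optimize import least_squares
np.set_printoptions(precision=2,suppress=True)
S=lambda u,v:('scene',160+u/3.4,135+v/3.4)
D=lambda u,v:('side',280+u/3.6,140+v/3.6)
bd=[((-70,-180,16),S(167,64)),((-70,-180,16),D(597,103)),((70,-180,16),S(152,188)),((70,-180,16),D(395,53)),
((-70,180,16),S(624,52)),((-70,180,16),D(325,385)),((70,180,16),S(636,177)),((70,180,16),D(82,293)),
((-70,-30,16),S(357,57)),((-70,-30,16),D(500,203)),((70,-30,16),S(351,185)),((70,-30,16),D(285,140)),
((-70,30,16),S(435,55)),((-70,30,16),D(453,250)),((70,30,16),S(434,183)),((70,30,16),D(232,180))]
def fit(pts,z0,p0):
    def res(p):
        c,s=np.cos(p[2]),np.sin(p[2]);o=[]
        for (x,y,z),(n,u,v) in pts:
            o+=list(proj(n,[p[0]+c*x-s*y,p[1]+s*x+c*y,z0+z])-[u,v])
        return np.array(o)
    f=least_squares(res,p0,loss='soft_l1');return f.x,res(f.x).reshape(-1,2)
if __name__=='__main__':
    p,e=fit(bd,90,[520,-38,-.15]);print('board',p[:2],np.degrees(p[2]));print(e.T)
    rs=[((-85,120,0),D(392,345)),((-85,-120,0),D(588,155)),((85,120,0),D(135,243)),((85,-120,0),S(189,218)),((85,120,0),S(525,215))]
    p,e=fit(rs,90,[520,-58,-.15]);print('riser',p[:2],np.degrees(p[2]));print(e.T)
    from bench import r
    from scipy.spatial.transform import Rotation as R
    s=r.sense();print(s['time'],s['tool_pos']);print(R.from_euler('xyz',s['tcp_rot'],degrees=True).as_matrix())
    T=vision.camera_model('wrist')['world_to_cam'];print('cam at',-T[:3,:3].T@T[:3,3])
E
python3 fit.py
```

```text
board [517.7  -38.53] -8.04669619472073
[[-0.96  0.05 -3.26 -0.02 -0.45 -2.83  1.24 -2.27 -0.28 -0.21 -0.19 -0.87
  -0.73  0.05 -0.12 -0.75]
 [-1.15 -0.53 -0.56 -1.07 -1.63  1.92 -2.12  1.39 -0.77 -0.28 -1.69 -0.9
  -0.85 -0.16 -1.9  -0.7 ]]
riser [521.26 -60.67] -10.278994923090812
[[ 1.02  0.24 -2.05  0.74  0.1 ]
 [-1.02  0.26 -1.65 -0.35 -0.02]]
0.15 [ 227.34 -554.82  238.46]
[[-0.    0.93  0.38]
 [ 0.    0.38 -0.93]
 [-1.    0.   -0.  ]]
cam at [ 290.53 -528.49  373.34]
```

```bash
python3 -m jog '[[[0.024,0.032,0.012],[0,0,-0.06],1],[[0.048,0.064,0.024],[0,0,-0.12],1],[[0.072,0.096,0.036],[0,0,-0.18],1],[[0.096,0.128,0.048],[0,0,-0.24],1],[[0.12,0.16,0.06],[0,0,-0.3],1]]' && python3 -m jog '[[[0.024,0.032,0],[0,0,-0.06],1],[[0.048,0.064,0],[0,0,-0.12],1],[[0.072,0.096,0],[0,0,-0.18],1],[[0.096,0.128,0],[0,0,-0.23],1],[[0.12,0.16,0],[0,0,-0.23],1]]' && python3 -m jog '[[[0.015,0.026,0],[0,0,0],1],[[0.03,0.053,0],[0,0,0],1],[[0.03,0.053,0],[0,0,0],1],[[0.03,0.053,0],[0,0,0],1]]'
python3 - <<'E'
from h import *
import cv2,json
from bench import r
s=r.sense();m=vision.camera_model('wrist');im=vision.snapshot('wrist')
print(s['time'],s['tool_pos'],s['tcp_rot'],s['qd'])
np.savez('w1.npz',T=m['world_to_cam'],c=[m['cx'],m['cy'],m['fov_y']])
cv2.imwrite('pics/w1.png',im[:,:,::-1])
E
```

```text
time: 0.57
tool_pos: [347.7, -393.9, 299.4]
tcp_rot: [-156.6, 90.0, 118.3]
ft_force: [0.9, -0.4, 0.3]
finger_gap: 85.4
time: 0.98
tool_pos: [467.9, -233.7, 299.1]
tcp_rot: [-82.9, 90.0, 178.8]
ft_force: [0.9, -0.6, 0.6]
finger_gap: 85.5
time: 1.32
tool_pos: [497.7, -181.0, 298.8]
tcp_rot: [-104.6, 90.0, 157.5]
ft_force: [-0.8, -0.3, -1.0]
finger_gap: 85.7
1.3167 [ 497.651934   -181.04818739  298.78075277] [-104.61907713   89.95785599  157.48284738] [-2.75121262 -0.22957163  0.19646147 -0.68938958  0.03123589 -0.87098484]
```

View pics/w1.png

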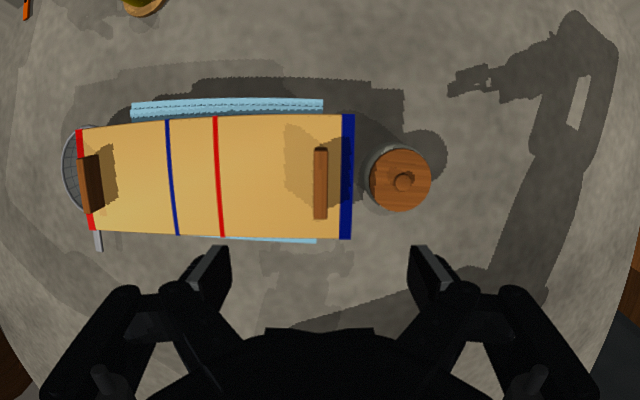

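Run:
```python
import cv2
a=cv2.imread("pics/w1.png")
for k,(x,y) in enumerate([(60,90),(210,90)]):
    cv2.imwrite(f"pics/w1_{k}.png",cv2.resize(a[y:y+160,x:x+160],None,fx=3.7,fy=3.7,interpolation=cv2.INTER_CUBIC))
```

```text
(no output)
```

View pics/w1_0.png

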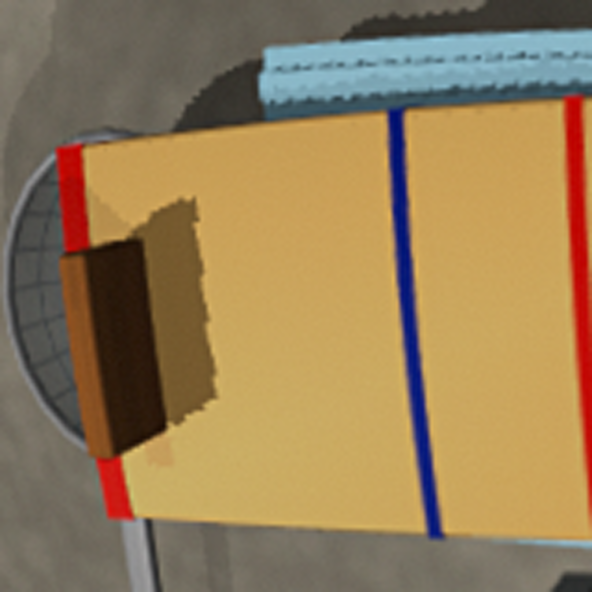

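View pics/w1_1.png

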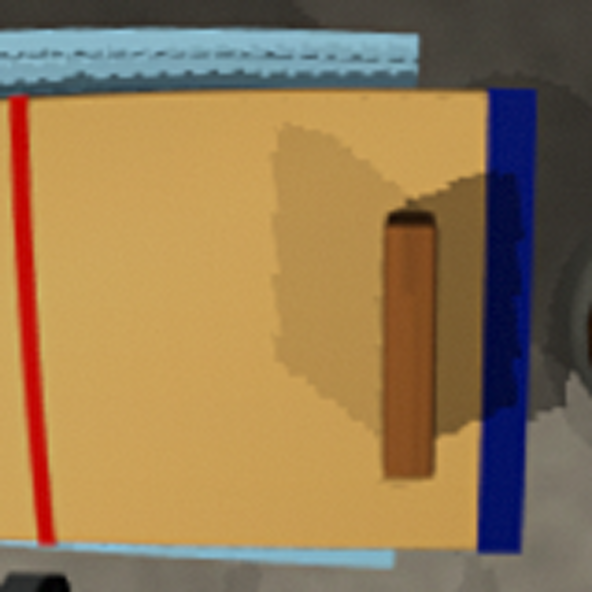

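```bash
cat >> h.py <<'E'
def wr(T,c,u,v,z):
    f=200/np.tan(np.radians(c[2]/2));d=np.array([u-c[0],v-c[1]]);q=np.hypot(*d);t=q/f
    k=np.array([*(d/q*np.sin(t)),np.cos(t)]);R=T[:3,:3];o=-R.T@T[:3,3];w=R.T@k
    return (o+w*(z-o[2])/w[2])[:2]
E
python3 - <<'E'
from h import *
np.set_printoptions(precision=1,suppress=True)
w=np.load('w1.npz');A=lambda u,v,z:wr(w['T'],w['c'],60+u/3.7,90+v/3.7,z);B=lambda u,v,z:wr(w['T'],w['c'],210+u/3.7,90+v/3.7,z)
bl=A(396,109,106),A(435,537,106);rl=B(18,97,106),B(47,543,106);be=B(537,89,106),B(521,553,106);re=A(57,148,106),A(107,519,106)
for n,q in(('bl',bl),('rl',rl),('be',be),('re',re)):
    d=q[0]-q[1];print(n,q,'mid',(q[0]+q[1])/2,'len',np.hypot(*d),'yaw',np.degrees(np.arctan2(d[1],d[0])))
m=A(265,46,90),B(420,34,90),B(393,569,90);print('mat',m,np.hypot(*(m[0]-m[1])),np.hypot(*(m[1]-m[2])))
d=m[0]-m[1];print('yaw long',np.degrees(np.arctan2(-d[0],d[1])));d=m[1]-m[2];print('yaw short',np.degrees(np.arctan2(d[1],d[0])));print('centre',(m[0]+m[2])/2)
g=[B(*p,140) for p in[(385,226),(436,226),(383,478),(433,478)]];print('grip',g,np.mean(g,0))
E
```

```text
bl (array([590.6, -18.5]), array([452. ,   2.4])) mid [521.3  -8. ] len 140.1319893374563 yaw -8.564080526764691
rl (array([581.9, -77.5]), array([443.6, -57.3])) mid [512.8 -67.4] len 139.76801492715563 yaw -8.300450500460931
be (array([ 560.5, -226.9]), array([ 421.1, -206.2])) mid [ 490.8 -216.6] len 140.97317066814844 yaw -8.409367682318605
re (array([612.3, 130.5]), array([473. , 152.4])) mid [542.7 141.5] len 141.0880919042372 yaw -8.96242586293016
mat (array([624.9,  37.6]), array([ 581. , -196.4]), array([ 414.3, -164.9])) 238.03079667995732 169.68859556541085
yaw long -10.610254338000296
yaw short -10.691726137050933
centre [519.6 -63.7]
grip [array([ 531.1, -179.8]), array([ 529.3, -192.8]), array([ 463.4, -169.6]), array([ 461.5, -183. ])] [ 496.3 -181.3]
```

```bash
python3 -m jog '[[[-0.001,0.001,-0.04],[0,0,0],1],[[-0.001,0.001,-0.08],[0,0,0],1],[[-0.001,0.001,-0.12],[0,0,0],1],[[-0.001,0.001,-0.14],[0,0,0],1],[[-0.001,0.001,-0.14],[0,0,0],1]]' && python3 -m jog '[[[0,0,-0.01],[0,0,0],1],[[0,0,-0.02],[0,0,0],1],[[0,0,-0.03],[0,0,0],1],[[0,0,-0.039],[0,0,0],1],[[0,0,-0.039],[0,0,0],1]]'
python3 - <<'E'
from h import *
import cv2
from bench import r
s=r.sense();m=vision.camera_model('wrist');im=vision.snapshot('wrist')
print(s['time'],s['tool_pos'],s['ft_force'])
np.savez('w2.npz',T=m['world_to_cam'],c=[m['cx'],m['cy'],m['fov_y']])
cv2.imwrite('pics/w2.png',im[:,:,::-1])
E
```

```text
time: 1.78
tool_pos: [491.7, -181.2, 152.7]
tcp_rot: [-105.6, 89.4, 156.2]
ft_force: [-0.6, 1.4, -0.9]
finger_gap: 85.3
time: 2.2
tool_pos: [495.5, -181.4, 118.6]
tcp_rot: [-107.1, 89.9, 154.8]
ft_force: [-0.1, 0.4, -0.8]
finger_gap: 85.4
2.2 [ 495.46903229 -181.35563481  118.58505319] [-0.14512009  0.37147637 -0.82998862]
```

View pics/w2.png

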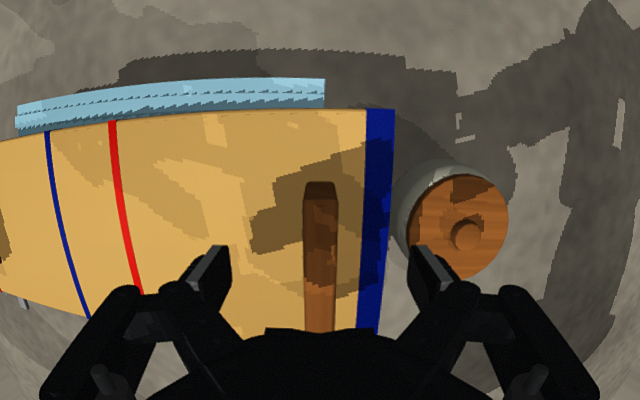

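The bar (columns 303–338) lies centred between the fingers (pads at about columns 230 and 410), above the board and clear of the jar. Now I close.

```bash
python3 -m jog '[[[0,0,0],[0,0,0],-1],[[0,0,0],[0,0,0],-1],[[0,0,0],[0,0,0],-1],[[0,0,0],[0,0,0],-1],[[0,0,0],[0,0,0],-1]]' 70 && python3 -m jog '[[[0,0,0],[0,0,0],-1],[[0,0,0],[0,0,0],-1],[[0,0,0],[0,0,0],-1],[[0,0,0],[0,0,0],-1],[[0,0,0],[0,0,0],-1]]'
python3 - <<'E'
from h import *
import cv2
from bench import r
s=r.sense();m=vision.camera_model('wrist');im=vision.snapshot('wrist')
print(s['time'],s['tool_pos'],s['tcp_rot'],s['ft_force'],s['wrist_torque'])
cv2.imwrite('pics/w3.png',im[:,:,::-1])
E
```

```text
time: 2.67
tool_pos: [496.4, -181.7, 120.6]
tcp_rot: [71.1, 90.0, -27.0]
ft_force: [0.7, 0.7, 0.3]
finger_gap: 25.9
time: 3.08
tool_pos: [496.5, -181.8, 120.7]
tcp_rot: [66.9, 89.9, -31.2]
ft_force: [-0.7, -1.0, 5.0]
finger_gap: 13.0
3.0833 [ 496.52704185 -181.81348999  120.65445314] [ 66.89422893  89.94541226 -31.198323  ] [-0.67931534 -1.01749661  4.9857111 ] [-0.15307304  0.07127369 -0.10920762]
```

View pics/w3.png

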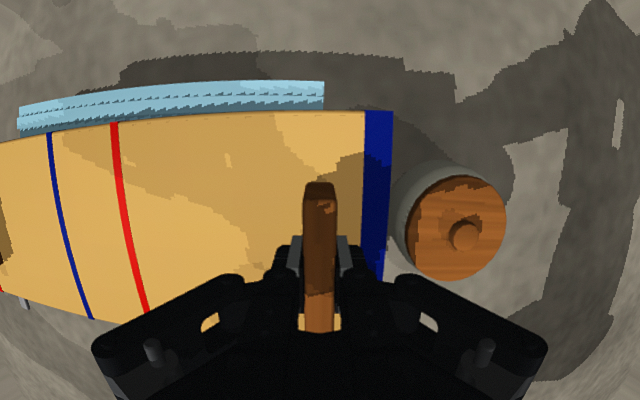

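```bash
python3 -m jog '[[[0.001,0.005,0],[0,0,-0.002],-1],[[0.0024,0.0125,0],[0,0,-0.005],-1],[[0.004,0.0205,0],[0,0,-0.008],-1],[[0.0055,0.0285,0],[0,0,-0.011],-1],[[0.007,0.036,0],[0,0,-0.013],-1]]'
python3 -c "
from bench import r
s=r.sense();print(s['ft_force'],s['wrist_torque'],s['tcp_rot'],s['tool_pos'])"
```

```text
time: 3.55
tool_pos: [503.3, -146.4, 120.6]
tcp_rot: [19.3, 89.9, -79.6]
ft_force: [-1.6, -5.8, 3.6]
finger_gap: 12.7
[-1.5658326  -5.81358824  3.56629093] [-0.9274835   0.22884564  0.06203629] [ 19.2636718   89.87137364 -79.60179088] [ 503.33685825 -146.43371     120.6148968 ]
```

```bash
python3 -m jog '[[[0.0014,0.007,0],[0,0,-0.002],-1],[[0.003,0.0145,0],[0,0,-0.005],-1],[[0.0043,0.022,0],[0,0,-0.008],-1],[[0.0058,0.0295,0],[0,0,-0.011],-1],[[0.007,0.036,0],[0,0,-0.014],-1]]' && python3 -m jog '[[[0.0014,0.007,0],[0,0,-0.002],-1],[[0.003,0.0145,0],[0,0,-0.005],-1],[[0.0043,0.022,0],[0,0,-0.008],-1],[[0.0058,0.0295,0],[0,0,-0.011],-1],[[0.007,0.036,0],[0,0,-0.013],-1]]' && python3 -m jog '[[[0,0,0],[0,0,0],-1],[[0,0,0],[0,0,0],-1],[[0,0,0],[0,0,0],-1]]'
python3 - <<'E'
from h import *
import cv2
from bench import r
s=r.sense();m=vision.camera_model('wrist')
print(s['time'],s['tool_pos'],s['ft_force'],s['wrist_torque'])
np.savez('w4.npz',T=m['world_to_cam'],c=[m['cx'],m['cy'],m['fov_y']])
im=vision.snapshot('wrist')
cv2.imwrite('pics/w4.png',im[:,:,::-1])
a=vision.snapshot('side')[:,:,::-1]
cv2.imwrite('pics/sd4.png',cv2.resize(a[140:305,260:480],None,fx=3.6,fy=3.6,interpolation=cv2.INTER_CUBIC))
a=vision.snapshot('scene')[:,:,::-1]
cv2.imwrite('pics/sc4.png',cv2.resize(a[100:270,160:400],None,fx=3.3,fy=3.3,interpolation=cv2.INTER_CUBIC))
E
```

```text
time: 3.97
tool_pos: [510.4, -110.3, 120.6]
tcp_rot: [20.9, 89.9, -78.8]
ft_force: [-1.6, -6.6, 3.6]
finger_gap: 12.7
time: 4.38
tool_pos: [517.4, -74.4, 120.6]
tcp_rot: [20.3, 89.9, -80.1]
ft_force: [-1.2, -7.3, 4.7]
finger_gap: 12.7
time: 4.63
tool_pos: [517.6, -73.3, 120.6]
tcp_rot: [126.0, 89.9, 25.6]
ft_force: [-0.4, 1.4, 5.7]
finger_gap: 12.6
4.6333 [517.56690479 -73.25169693 120.60136657] [-0.35936321  1.42990841  5.74115603] [ 0.09727828  0.0806697  -0.05286575]
```

View pics/w4.png

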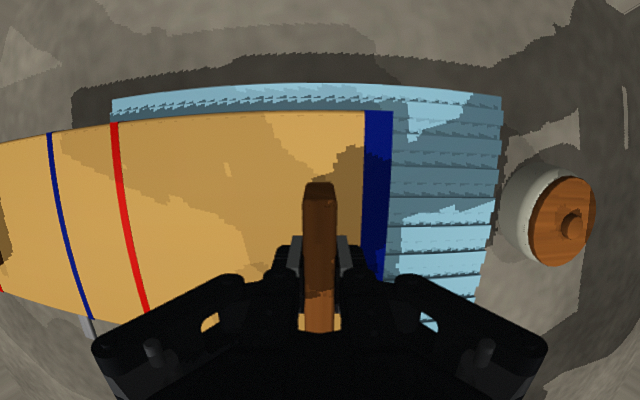

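View pics/sd4.png

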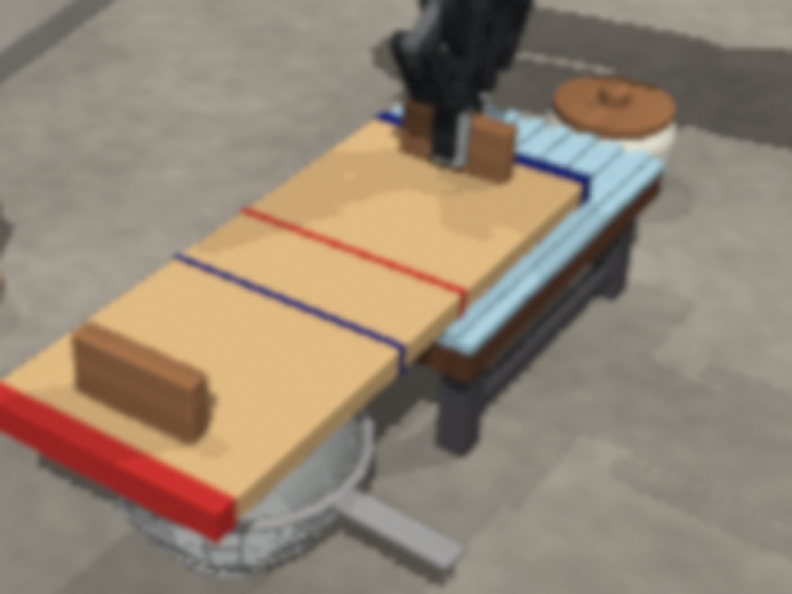

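View pics/sc4.png

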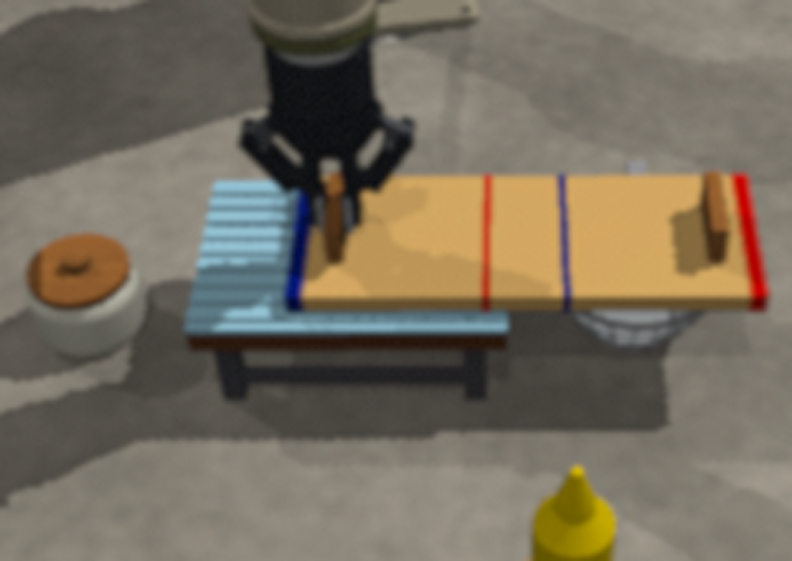

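Run:
```python
import cv2
a=cv2.imread("pics/w4.png")
cv2.imwrite("pics/w4_a.png",cv2.resize(a[80:140,20:180],None,fx=5,fy=5,interpolation=cv2.INTER_CUBIC))
cv2.imwrite("pics/w4_b.png",cv2.resize(a[70:190,350:520],None,fx=4.5,fy=4.5,interpolation=cv2.INTER_CUBIC))
```

```text
(no output)
```

View pics/w4_a.png

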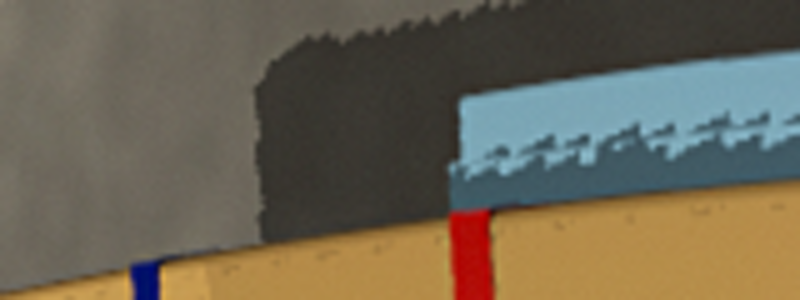

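View pics/w4_b.png

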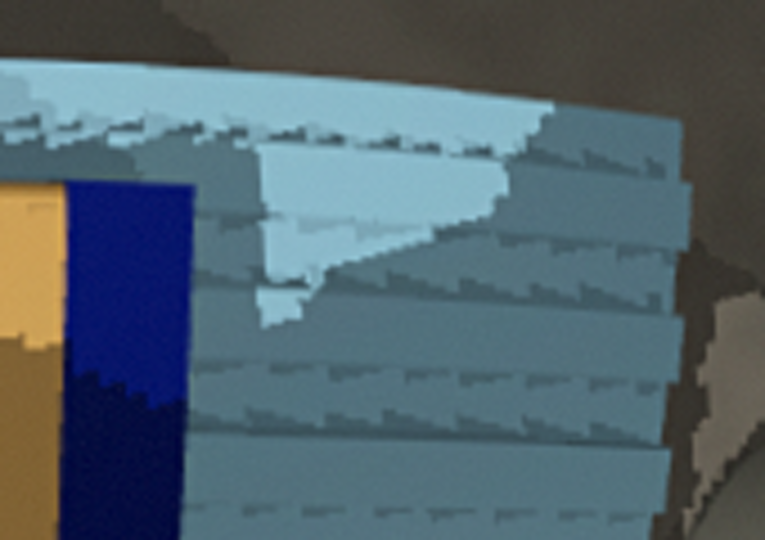

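Run:
```python
from h import *
np.set_printoptions(precision=1,suppress=True)
w=np.load('w4.npz');P=lambda u,v,z:wr(w['T'],w['c'],u,v,z)
a=P(20+450/5,80+165/5,90);b=P(350+691/4.5,70+185/4.5,90);c=P(350+670/4.5,70+450/4.5,90)
d=a-b;L=np.hypot(*d);u=d/L;print('ridge ends',a,b,c,'len',L,'yaw',np.degrees(np.arctan2(-d[0],d[1])));e=b-c;print('short yaw',np.degrees(np.arctan2(e[1],e[0])))
r1=P(20+470.5/5,80+212/5,106);r2=P(148,312,106);print('redline',r1,r2,np.hypot(*(r1-r2)),np.degrees(np.arctan2(*(r1-r2)[::-1])))
yaw=np.radians(-10.5);u=np.array([-np.sin(yaw),np.cos(yaw)])
print('ridge end to line along',(a-r1)@u,'ends along',(a-b)@u)
B0=P(350+195/4.5,70+185/4.5,106);print('blue end corner',B0,'to -y ridge end',(B0-b)@u, 'blue->redline',(r1-B0)@u)
# scene/side
S=lambda x,y,z:pl('scene',160+x/3.3,100+y/3.3,z)[:2];D=lambda x,y,z:pl('side',260+x/3.6,140+y/3.6,z)[:2]
rs=S(488,176,106),S(485,298,106);rd=D(463,291,106),D(244,211,106);print(rs,rd,np.degrees(np.arctan2(*(rs[1]-rs[0])[::-1])),np.degrees(np.arctan2(*(rd[1]-rd[0])[::-1])))
ms=S(507,316,90);md=D(444,345,90);print(ms,md,'gap scene',(ms-rs[1])@u,'side',(md-rd[0])@u)
```

```text
ridge ends [616.9  41.8] [ 572.8 -194.2] [ 537.4 -187.5] len 240.04283006192608 yaw -10.584069493599662
short yaw -10.710510952312754
redline [607.7  27.8] [486.5  50.1] 123.26171176742817 -10.41268584951146
ridge end to line along 15.364615347696672 ends along 240.04257166326272
blue end corner [ 580.5 -120.4] to -y ridge end 73.97510254285366 blue->redline 150.7028537727124
(array([475.1,  53.1]), array([611.7,  26.3])) (array([469.3,  53.4]), array([604.6,  29.8])) -11.115874944749262 -9.862626318487045
[617.6  41.7] [468.7  80.8] gap scene 16.254999113884413 side 26.839733321300972
```

```bash
python3 -m jog '[[[0.0006,0.003,0],[0,0,0],-1],[[0.0013,0.007,0],[0,0,-0.001],-1],[[0.002,0.011,0],[0,0,-0.002],-1],[[0.0026,0.014,0],[0,0,-0.002],-1],[[0.0028,0.015,0],[0,0,-0.002],-1]]' && python3 -m jog '[[[0,0,0],[0,0,0],-1],[[0,0,0],[0,0,0],-1],[[0,0,0],[0,0,0],-1],[[0,0,0],[0,0,0],-1]]'
python3 - <<'E'
from h import *
import cv2
from bench import r
s=r.sense();m=vision.camera_model('wrist')
print(s['time'],s['tool_pos'],s['ft_force'],s['wrist_torque'],s['qd'])
np.savez('w5.npz',T=m['world_to_cam'],c=[m['cx'],m['cy'],m['fov_y']])
im=vision.snapshot('wrist')[:,:,::-1]
cv2.imwrite('pics/w5.png',im)
cv2.imwrite("pics/w5_a.png",cv2.resize(im[80:140,20:180],None,fx=5,fy=5,interpolation=cv2.INTER_CUBIC))
cv2.imwrite("pics/w5_b.png",cv2.resize(im[70:190,350:520],None,fx=4.5,fy=4.5,interpolation=cv2.INTER_CUBIC))
a=vision.snapshot('side')[:,:,::-1]
cv2.imwrite('pics/sd5.png',cv2.resize(a[140:305,260:480],None,fx=3.6,fy=3.6,interpolation=cv2.INTER_CUBIC))
a=vision.snapshot('scene')[:,:,::-1]
cv2.imwrite('pics/sc5.png',cv2.resize(a[100:270,160:400],None,fx=3.3,fy=3.3,interpolation=cv2.INTER_CUBIC))
E
```

```text
time: 5.2
tool_pos: [520.2, -59.5, 120.6]
tcp_rot: [25.0, 89.9, -75.5]
ft_force: [-2.0, -7.5, 5.0]
finger_gap: 12.9
time: 5.53
tool_pos: [520.2, -59.5, 120.6]
tcp_rot: [35.0, 89.9, -65.5]
ft_force: [-0.4, -4.3, 5.3]
finger_gap: 12.8
5.5333 [520.22628597 -59.49003408 120.61607004] [-0.43938252 -4.29639787  5.29809242] [-0.73842082  0.18642961  0.02125269] [-0.07392241  0.0355463   0.05860031  0.06503153 -0.06119347 -0.00408707]
```

View pics/w5_a.png

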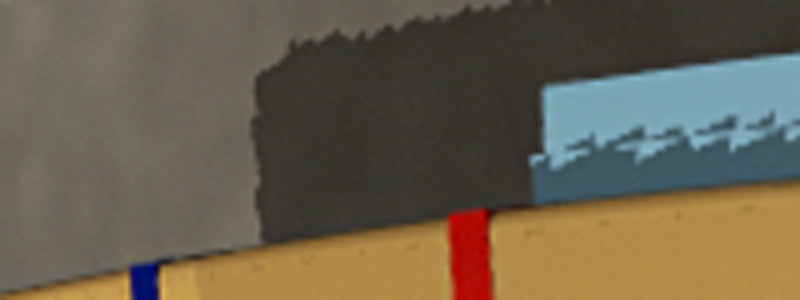

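View pics/sd5.png

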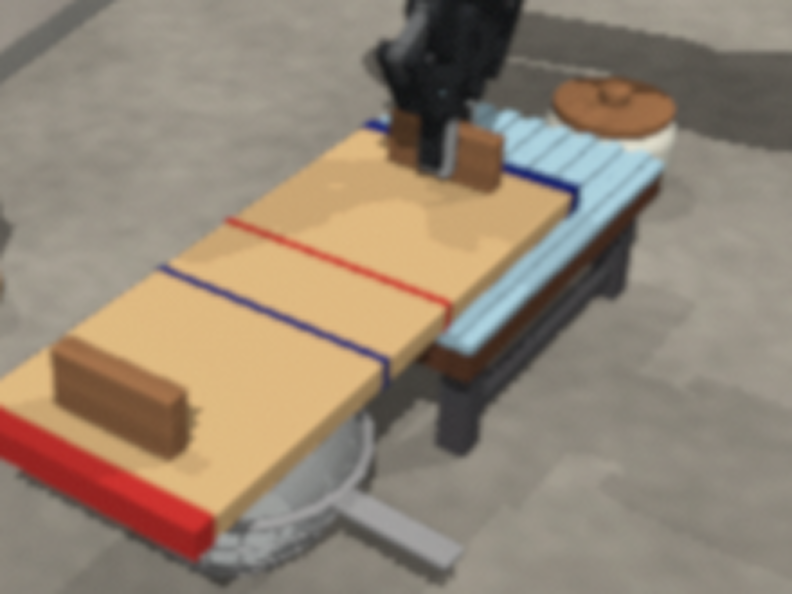

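View pics/sc5.png

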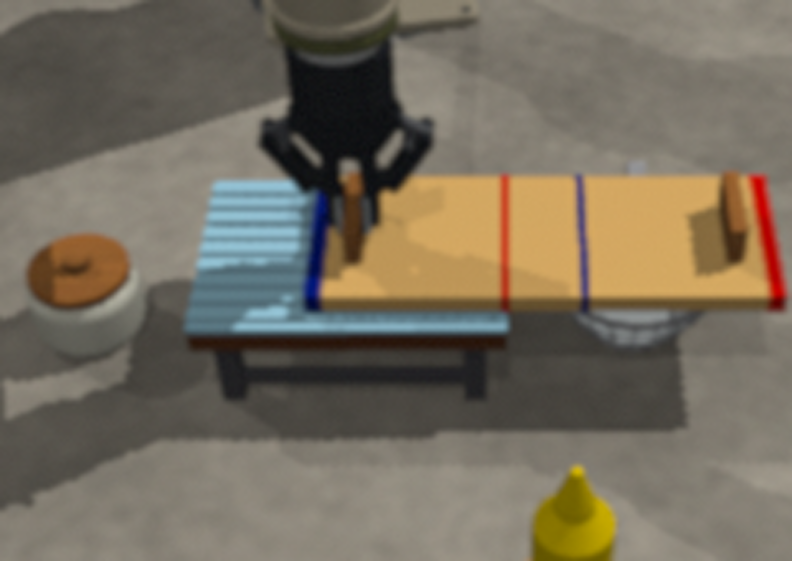

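View pics/w5_b.png

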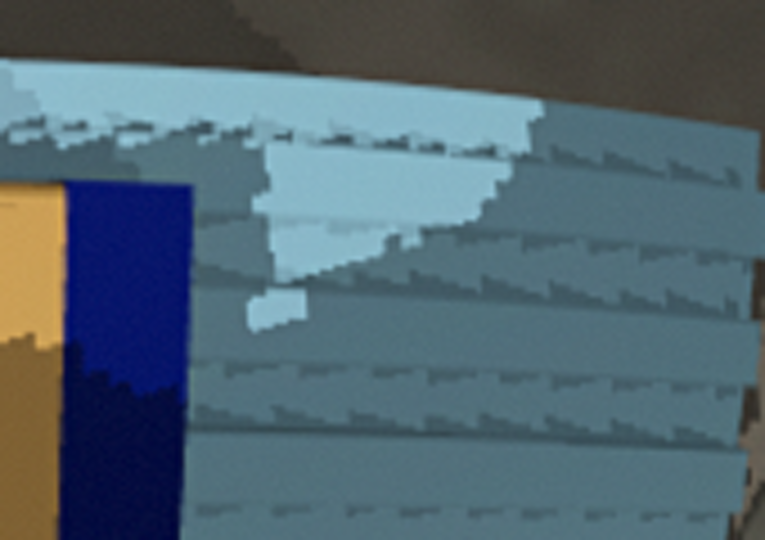

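```bash
cat > g.py <<'E'
import sys
from h import *
np.set_printoptions(precision=1,suppress=True)
def go(f,A,B,R1,BE):
    w=np.load(f);P=lambda u,v,z:wr(w['T'],w['c'],u,v,z)
    a=P(20+A[0]/5,80+A[1]/5,90);b=P(350+B[0]/4.5,70+B[1]/4.5,90);r1=P(20+R1[0]/5,80+R1[1]/5,106);e=P(350+BE[0]/4.5,70+BE[1]/4.5,106)
    y=np.radians(-10.6);u=np.array([-np.sin(y),np.cos(y)]);x=np.array([u[1],-u[0]])
    print(a,b,(a-b)@u,'gap',(a-r1)@u,'via blue end',240-150-(e-b)@u,'lat',(a-r1)@x)
go('w4.npz',(450,165),(691,185),(470.5,212),(195,185))
go('w5.npz',(530,157),(767,195),(469,211),(194,185))
E
python3 g.py
```

```text
[616.9  41.8] [ 572.8 -194.2] 240.04282078353577 gap 15.375931873579844 via blue end 16.03524559586876 lat 6.470476975163777
[616.9  42.3] [ 572.8 -193.9] 240.27553558159144 gap 1.9733309461707864 via blue end 2.3793767614910593 lat 5.9329732110352635
```

```bash
python3 -m jog '[[[0.0002,0.001,0],[0,0,0],-1],[[0.0004,0.0019,0],[0,0,0],-1],[[0.0004,0.0019,0],[0,0,0],-1],[[0.0004,0.0019,0],[0,0,0],-1],[[0.0004,0.0019,0],[0,0,0],-1]]' && python3 -m jog '[[[0,0,0],[0,0,0],-1],[[0,0,0],[0,0,0],-1],[[0,0,0],[0,0,0],-1],[[0,0,0],[0,0,0],-1]]'
python3 - <<'E'
from h import *
import cv2
from bench import r
s=r.sense();m=vision.camera_model('wrist')
print(s['time'],s['tool_pos'],s['ft_force'],s['wrist_torque'],s['qd'])
np.savez('w6.npz',T=m['world_to_cam'],c=[m['cx'],m['cy'],m['fov_y']])
im=vision.snapshot('wrist')[:,:,::-1]
cv2.imwrite('pics/w6.png',im)
cv2.imwrite("pics/w6_a.png",cv2.resize(im[80:140,20:180],None,fx=5,fy=5,interpolation=cv2.INTER_CUBIC))
cv2.imwrite("pics/w6_b.png",cv2.resize(im[70:190,350:530],None,fx=4.4,fy=4.4,interpolation=cv2.INTER_CUBIC))
a=vision.snapshot('side')[:,:,::-1]
cv2.imwrite('pics/sd6.png',cv2.resize(a[140:305,260:480],None,fx=3.6,fy=3.6,interpolation=cv2.INTER_CUBIC))
E
```

```text
time: 6.1
tool_pos: [520.6, -57.9, 120.6]
tcp_rot: [26.0, 89.9, -74.5]
ft_force: [-0.4, -6.7, 5.8]
finger_gap: 12.5
time: 6.43
tool_pos: [520.6, -57.9, 120.6]
tcp_rot: [26.8, 89.9, -73.7]
ft_force: [-1.9, -7.1, 5.6]
finger_gap: 12.9
6.4333 [520.58315977 -57.91818394 120.63313615] [-1.94751791 -7.06951626  5.57719918] [-0.95865329  0.20470378  0.06566156] [ 0.0570848   0.0896369  -0.04581725  0.04135812 -0.04786683 -0.02947384]
```

View pics/w6_a.png

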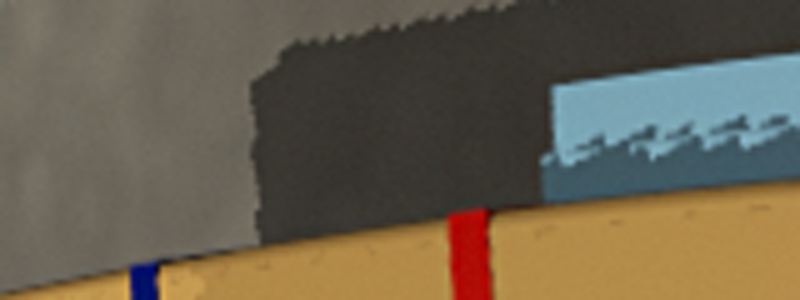

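View pics/w6_b.png

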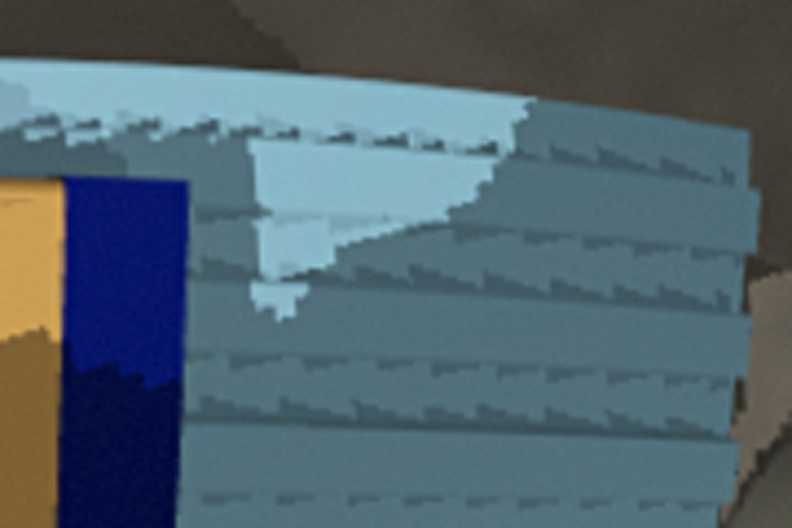

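View pics/sd6.png

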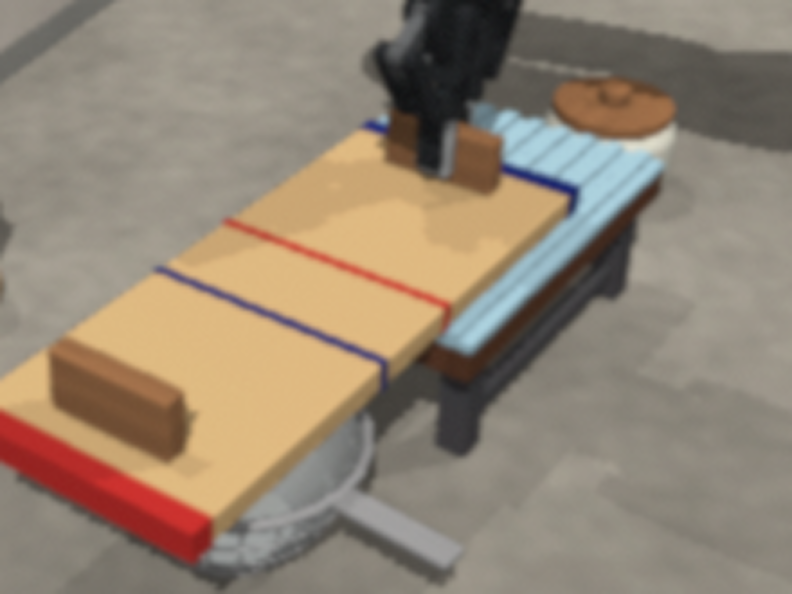

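```bash
cat >> g.py <<'E'
go('w6.npz',(541,156),(760*4.5/4.4,190*4.5/4.4),(469,211),(188*4.5/4.4,181*4.5/4.4))
S=lambda x,y,z:pl('side',260+x/3.6,140+y/3.6,z)[:2]
print('side: line ends',S(447,305,106),S(226,220,106),'red end',S(205,528,106))
E
python3 g.py
```

```text
[616.9  41.8] [ 572.8 -194.2] 240.04282078353577 gap 15.375931873579844 via blue end 16.03524559586876 lat 6.470476975163777
[616.9  42.3] [ 572.8 -193.9] 240.27553558159144 gap 1.9733309461707864 via blue end 2.3793767614910593 lat 5.9329732110352635
[616.9  42.1] [ 573.  -194.3] 240.46062359060176 gap 0.2388894079392284 via blue end 0.24920817071081558 lat 5.87109419266054
side: line ends [472.4  69. ] [609.4  42.9] red end [507.8 269.4]
```

```bash
python3 -m jog '[[[-0.0001,-0.0006,0],[0,0,0],-1],[[-0.0001,-0.0006,0],[0,0,0],-1],[[-0.0001,-0.0006,0],[0,0,0],-1],[[-0.0001,-0.0006,0],[0,0,0],-1],[[-0.0001,-0.0006,0],[0,0,0],-1]]' && python3 -m jog '[[[0,0,0],[0,0,0],-1],[[0,0,0],[0,0,0],-1],[[0,0,0],[0,0,0],-1],[[0,0,0],[0,0,0],-1],[[0,0,0],[0,0,0],-1]]'
python3 - <<'E'
from h import *
import cv2
from bench import r
s=r.sense();m=vision.camera_model('wrist')
print(s['time'],s['tool_pos'],s['ft_force'],s['wrist_torque'],abs(s['qd']).max())
im=vision.snapshot('wrist')[:,:,::-1]
cv2.imwrite("pics/w7_a.png",cv2.resize(im[80:140,20:180],None,fx=5,fy=5,interpolation=cv2.INTER_CUBIC))
a=vision.snapshot('scene')[:,:,::-1]
cv2.imwrite('pics/sc7.png',cv2.resize(a[100:300,160:400],None,fx=3,fy=3,interpolation=cv2.INTER_CUBIC))
E
```

```text
time: 6.95
tool_pos: [520.6, -57.9, 120.6]
tcp_rot: [46.9, 89.9, -53.6]
ft_force: [0.1, -3.9, 4.7]
finger_gap: 12.8
time: 7.37
tool_pos: [520.6, -57.9, 120.6]
tcp_rot: [48.4, 89.9, -52.1]
ft_force: [-0.6, -4.4, 5.7]
finger_gap: 12.9
7.3667 [520.55763357 -57.94266294 120.59659107] [-0.57080833 -4.43695115  5.70888569] [-0.54922869  0.08619437 -0.00400842] 0.07913116503588513
```

View pics/w7_a.png

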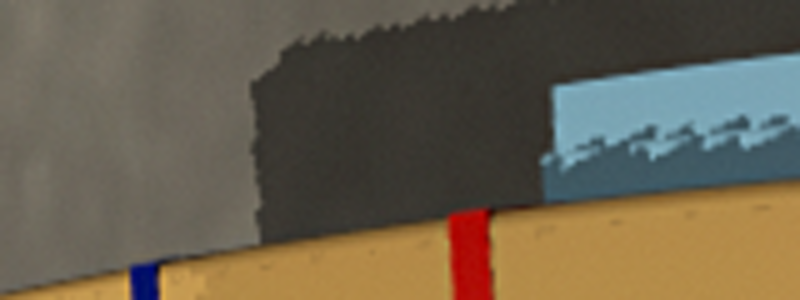

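View pics/sc7.png

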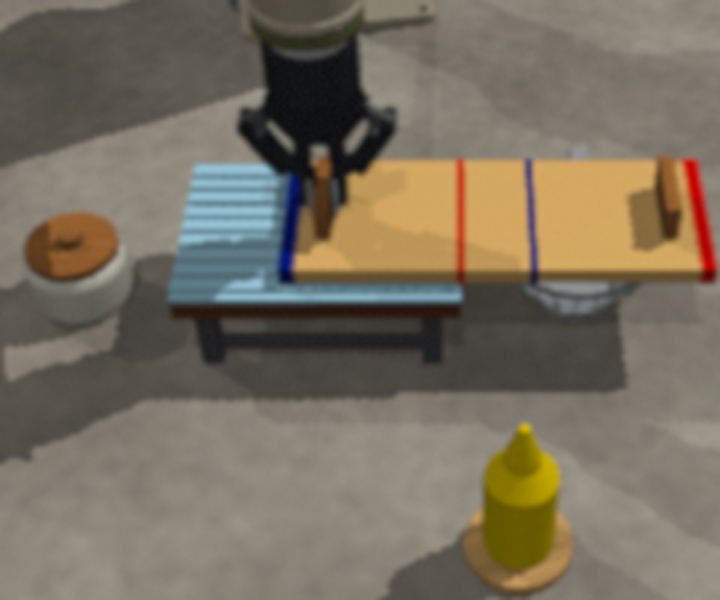

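The board hasn't moved since the last measurement: the red line still meets the riser's +y edge (scene crop, column 461). It's level and held, and the jar, bottle and strainer are where they were. I'm handing it in.

```bash
python3 -c "
from bench import order
print(order.hand_in())"
```

```text
the job is handed in; nothing more can be done
None
```

I gripped the board by its blue-end grip and slid it about 126 mm along the mat towards the strainer on the +y side. It turned about 2° on the way, so the red line now runs parallel to the riser's edge. I handed it in at about 7.5 s with the gripper still holding the board.

**Line position:** the wrist camera puts the red line about 0.2 mm short of the riser's +y edge, measured two ways (0.24 and 0.25 mm). With about 17 mm still to go, the board's angle was within about 0.2° of the riser's.

**Level and at rest:** tool height stayed at 120.6 mm from grasp to finish, with about 5 N pressing the board down onto the mat. Joint speeds were about zero. I eased the push back at the end, and about 4 N along the slide remained; the board did not move.

**Other objects:** in the last pictures, the strainer, jar and bottle look unmoved.

**Disagreements and limits:**
- The side and scene cameras differed from the wrist camera by up to about 10 mm at some board corners. I went by the wrist camera because its readings matched the known sizes (ridges measured at 240.0–240.5 mm against 240 mm).
- One side-view reading of the gap before the final move (27 mm against 15–16 mm) came from a wrongly picked corner, so I dropped it.
- How well the board is centred across the riser is only known to about 2 mm.

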